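# Slide the kiln bricks off the stand into the steel tub

### The arm

A 6-joint arm with a two-finger parallel gripper is mounted at the origin on the work surface. World frame = base frame: x ahead of the robot, y to its left, z up, the work surface at z = 0. Lengths are in m, angles in rad, forces in N, time in s.
With the tool pointing down it reaches from about 0.225 to 0.875 m from the base axis. Payload 3.4 kg.
Tool frame: the origin (TCP) lies midway between the tips of the shut fingers; the grasp point (between the pads) lies 19 mm behind it; z points along the fingers, y is the line along which they close (so a half turn about z gives the same grasp; the last joint's range is limited). The gripper opens to 85 mm and grips with 20 to 120 N. Pads are 22 mm wide; open, the fingers measure 114 mm over their backs; the gripper's body (76 mm by 85 mm) begins 54 mm behind the grasp point. The pads swing forward as they close: fully open they stand 13 mm farther back than shut.
Start: joints at [-1.254, 0.276, 1.505, -0, 1.361, -0.121], TCP at [0.244, -0.521, 0.205] pointing down, gripper open.
Joint ranges: [-2.89, 2.89], [-0.75, 2.08], [0.22, 2.7], [-1.18, 4.32], [0.11, 2.71], [-2.7, 2.7]. Speed limits (rad/s): [2.57, 2.57, 3.14, 3.14, 3.14, 3.14].

### API

Orientations are given as a unit quaternion [x, y, z, w].
In Python, from workcell import env, vision, job gives the robot as it stands.
- The arm moves only by the shell command python3 -m handwheel 'ROWS' [FORCE]. ROWS is a JSON object of lists of equal length, an entry for each row: "dp": the shift along the tool's x, y, z in m, a list of three; "dr": the turn, a rotation vector about the tool's x, y, z in rad, a list of three; "grip": the finger opening in m, from 0 to 0.0854. In form: {"dp": [[dx, dy, dz], ...], "dr": [[ax, ay, az], ...], "grip": [grip, ...]}. A call has 1 to 20 rows; each row shifts and turns the commanded pose from where the row before left it, along the tool's axes as they then stand; what a row does not reach is not made up. A row lasts 1/10 s, in which the tool goes at most 50 mm and 8.59 degrees, less where a joint would pass 70% of its speed; a pose out of reach is approached as far as the arm can. A call is refused whole if a number of a shift passes 0.05 or a number of a turn 0.15, either way. A call with a gripper value outside its range is refused whole. The fingers move at their own pace and stop on an object; FORCE is the grip in N (left out, the last holds). Time passes only in rows, so rows that do not move let the fingers close. It gives the time, the measured TCP pose, the force, the opening and the grip force at its end, in the units of the state.
- env.observe(): the state, without advancing time (a new reading comes with each control period).
- vision.get_image(name): name is "side" or "top"; returns the picture (400x640x3 uint8, blue, green, red); there is no depth.
- vision.camera_info(name): a dict with "vertical_fov" (degrees; the focal length in pixels is half the picture's height over the tangent of half this angle, whatever the lens; pixels are square), "cx", "cy" (the principal point, pixels), "dist_coeffs" ([k1, k2, p1, p2, k3] as OpenCV has them; the pictures are not rectified), "T" (4x4, takes a point from camera to world coordinates). Camera axes: x right, y down, z forward; pixel columns grow to the right and rows downward; lengths in m; the calibration is good to about 2 mm. A picture is of the moment at which its call begins. camera_info takes no time and is no camera call.
- job.job_done(): hands the job in; it is judged then, once.
The state is a dict: "clock": time; "qpos": joint angles; "joint_velocities": joint speeds; "joint_torque": joint torques, N m; "position": TCP position; "eef_rot": TCP orientation; "force": force on the tool from outside, world axes, zero at the start; "moment": the same for the moment, N m; "width": finger opening in m; "grasp_force": force on a finger pad.
Only numpy, scipy, OpenCV 4.12 (cv2) and the standard library are available. Lean on these libraries where they do the work, as an engineer would, in place of code of your own. Each camera call takes 0.05 s, during which the arm holds its last target. There are 200 camera calls.

### The job

Clear the two heavy kiln bricks off the wooden stand into the steel tub at its end: slide each along the stand, without lifting it, and tip it over the edge, the long brick first and then the short one. See that both end up lying flat on the floor of the tub, side by side, and leave the three cups on the stand where they are.

Things in the scene. Friction and masses are not known exactly. Their poses are not given: they have to be found in the camera images.
- stand: Fixed low wooden stand, 360 (x) x 380 (y) mm, flat top 55 mm above the table. Origin at table level under its centre. It is turned by up to 0.12 rad about the vertical. The bricks slide along its y axis; one end (+y or -y) meets the tub, the other a crate of jars.
- tub: Fixed open sheet-steel tub, undivided, standing against one end of the stand (+y or -y end, differs from run to run) with a 3 mm gap, its axes parallel to the stand's. Outside 300 (x) x 272 (y) x 52 (z) mm, walls 6 mm, floor 6 mm thick; its rim is 3 mm below the stand's top. Origin under the centre of its floor, at table level.
- crate: Fixed wooden crate full of glaze jars, against the other end of the stand (3 mm gap), 300 (x) x 272 (y) mm, jar tops 76 mm above the table. Origin at table level under its centre. Not to be used.
- long_brick_center (a point): Centre of the long kiln brick, pale, plain, 100 (x) x 170 (y) x 45 (z) mm, about 2.1 kg, too wide to grasp, lying loose on the stand with its length (y) roughly along the stand's y. Pushed over the edge it tips in leading end first; it may come to lean with its trailing end on the tub's wall until it is pushed on past the stand's edge, off the wall, and so pivots down flat.
- short_brick_center (a point): Centre of the short kiln brick, same look, 100 (x) x 130 (y) x 45 (z) mm, about 1.6 kg, too wide to grasp, lying the same way beside the long one: one brick nearer the robot, one farther, which is which differs from run to run. It tips in and may lean in the same way.
- cup0: Loose ceramic cup, 54 mm across, 55 mm tall, standing in the row of three along the stand's far (+x) side, at its -y end. Origin at the centre of its underside.
- cup1: As cup0, the middle one of the row.
- cup2: As cup0, the third of the row.

How it is judged:
On the way, in this order (a step that is already met when the one before it is completed fails the run):
1. the long brick lies flat on the tub's floor while the short brick is still on the stand (x of long_brick_center in the frame of tub between -0.144 and 0.144 m and y of long_brick_center in the frame of tub between -0.13 and 0.13 m and z of long_brick_center in the frame of tub below 0.036 m and angle between the z axis of long_brick_center and the z axis of tub, either way round below 0.15 rad and height (world z) of short_brick_center above 0.07 m), for 0.2 s.
2. the short brick too lies flat on the tub's floor (x of short_brick_center in the frame of tub between -0.144 and 0.144 m and y of short_brick_center in the frame of tub between -0.13 and 0.13 m and z of short_brick_center in the frame of tub below 0.036 m and angle between the z axis of short_brick_center and the z axis of tub, either way round below 0.15 rad), for 0.2 s.
At the end, for the whole second after the job is handed in: Both bricks lie inside the tub flat on its floor (within 0.15 rad, either big face down, centre at most 36 mm above the table, so not on top of one another or leaning), and the three cups stand upright within 20 mm of where they were (all of step 2 and x of long_brick_center in the frame of tub between -0.144 and 0.144 m and y of long_brick_center in the frame of tub between -0.13 and 0.13 m and z of long_brick_center in the frame of tub below 0.036 m and angle between the z axis of long_brick_center and the z axis of tub, either way round below 0.15 rad and distance of each of cup0, cup1, cup2 from where it was at the start of the episode below 0.02 m and angle between each of cup0, cup1, cup2's own z axis and vertical below 0.15 rad); the robot touches nothing.
It fails at once if a cup is shifted more than 20 mm or tipped (distance of any of cup0, cup1, cup2 from where it was at the start of the episode above 0.02 m or angle between any of cup0, cup1, cup2's own z axis and vertical above 0.3 rad).
It fails at once if a brick is lifted (its centre rises more than 30 mm above where it lay) (height (world z) of any of long_brick_center, short_brick_center above 0.1075 m).
It also fails if it takes over 58 s, if anything falls off the work surface, if the arm or the gripper's body presses on something with over 40 N, if the wrist force passes 120 N, or if a joint passes its speed limit or range.

## Working session

There is one attempt and no reset: what is moved stays moved. The work goes in short steps, Python scripts to look and compute and a shell command to move; the robot and the scene stay as the last step left them, time stands still between calls to the robot, and variables do not carry over. Pictures are saved under pics/ and viewed, at most 10 in all, crops included, and the job is handed in when it is done.

```bash
mkdir -p pics; ls; python3 - <<'E'
from workcell import env, vision
import cv2
for n in("top","side"):
    cv2.imwrite(f"pics/{n}0.png",vision.get_image(n)); c=vision.camera_info(n); print(n,c)
s=env.observe();print(s)
E
```

```text
pics
top {'vertical_fov': 43.45846196103103, 'cx': 318.1199145062161, 'cy': 198.3511492729229, 'dist_coeffs': array([0.0562541, 0.       , 0.       , 0.       , 0.       ]), 'T': array([[-2.96735542e-02, -9.95020183e-01,  9.51541653e-02,
         4.82673548e-01],
       [-9.99553613e-01,  2.98692715e-02,  6.32864560e-04,
         3.05643865e-02],
       [-3.47189861e-03, -9.50929104e-02, -9.95462347e-01,
         1.35842456e+00],
       [ 0.00000000e+00,  0.00000000e+00,  0.00000000e+00,
         1.00000000e+00]])}
side {'vertical_fov': 56.46063222385219, 'cx': 319.2929696116728, 'cy': 210.08218076788356, 'dist_coeffs': array([0.02673106, 0.        , 0.        , 0.        , 0.        ]), 'T': array([[-0.88180676, -0.31461653,  0.35133071,  0.31555932],
       [-0.47119358,  0.61907406, -0.62827058,  0.56622926],
       [-0.01983542, -0.71955802, -0.69414898,  0.67197637],
       [ 0.        ,  0.        ,  0.        ,  1.        ]])}
{'clock': 0.1, 'qpos': array([-1.25398692e+00,  2.76490741e-01,  1.50599105e+00,  1.02603742e-05,
        1.36068504e+00, -1.21033190e-01]), 'joint_velocities': array([ 0.00205722, -0.00256739, -0.0022257 , -0.00196386, -0.00017721,
       -0.00033801]), 'joint_torque': array([ 9.70666842e-04, -4.17699087e+01, -2.46406764e+01, -3.23684571e-04,
        5.85505055e-03,  5.77822760e-06]), 'position': array([ 0.24361638, -0.52028827,  0.2043558 ]), 'eef_rot': array([ 9.76132217e-01,  2.17175680e-01, -7.19312285e-05, -7.83811953e-04]), 'force': array([-0.87325616, -0.51584956, -1.55116511]), 'moment': array([ 2.13716314e-02,  8.85930652e-05, -3.82102041e-02]), 'grasp_force': 0.0, 'width': 0.08510382725286889}
```

View pics/top0.png

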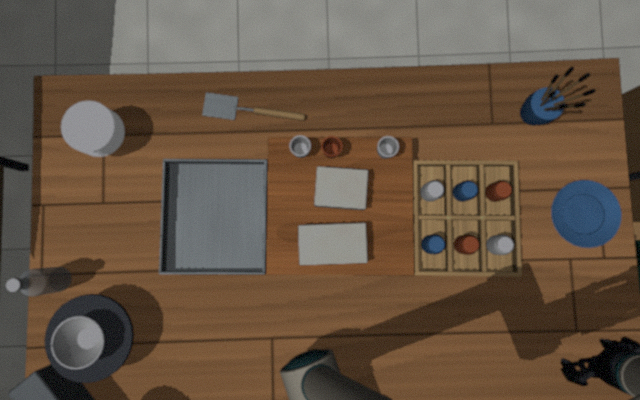

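View pics/side0.png

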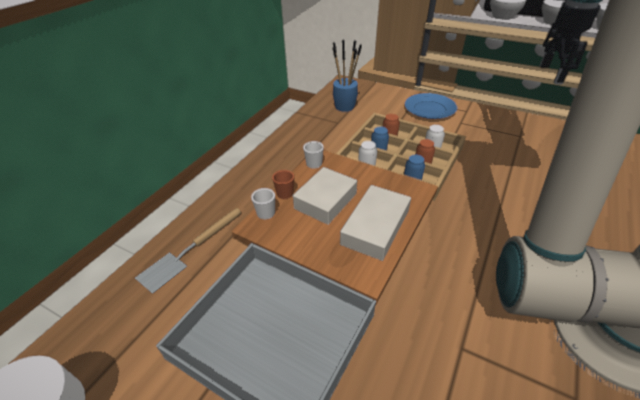

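The tub is on the left (+y, px 160–267) and the crate on the right (px 414+). The long brick is nearer the robot (centre about 333,243), the short one farther (342,187), and the cups are along row 147. Next I measure.

```bash
cat >h.py <<'E'
from workcell import env, vision
import cv2, numpy as np
def ray(n,px,z):
    c=vision.camera_info(n); f=200/np.tan(np.radians(c["vertical_fov"]/2))
    K=np.array([[f,0,c["cx"]],[0,f,c["cy"]],[0,0,1]])
    u=cv2.undistortPoints(np.float64(px).reshape(-1,1,2),K,c["dist_coeffs"]).reshape(-1,2)
    d=np.c_[u,np.ones(len(u))]@c["T"][:3,:3].T; o=c["T"][:3,3]
    return (o+d*((z-o[2])/d[:,2:]))[:,:2]
def bricks(z=0.1):
    im=vision.get_image("top"); h=cv2.cvtColor(im,cv2.COLOR_BGR2HSV)
    m=cv2.inRange(h,(0,0,140),(179,60,255)); m[:, :150]=0; m[:,420:]=0; m[:155]=0; m[290:]=0
    cs=[c for c in cv2.findContours(m,0,1)[0] if cv2.contourArea(c)>800]
    for c in cs:
        p=ray("top",cv2.boxPoints(cv2.minAreaRect(c)),z); 
        print("brick c",p.mean(0).round(4),"corners",p.round(3).tolist(),np.linalg.norm(p[1]-p[0]).round(3),np.linalg.norm(p[2]-p[1]).round(3))
    return im
E
python3 - <<'E'
from h import *
im=bricks()
h=cv2.cvtColor(im,cv2.COLOR_BGR2HSV); print(h[187,342],h[243,333],h[220,210],h[165,300])
print(ray("top",[[161,160],[267,160],[267,273],[160,273]],.052).round(3).tolist())
print(ray("top",[[414,160],[414,275]],.076).round(3).tolist(), ray("top",[[300,146],[332,147],[388,147]],.1).round(3).tolist())
cv2.imwrite("pics/crop.png",cv2.resize(im[120:290,150:430],None,fx=2.8,fy=2.8,interpolation=2))
E
```

```text
brick c [4.876e-01 2.000e-04] corners [[0.534, 0.083], [0.536, -0.082], [0.441, -0.082], [0.439, 0.082]] 0.165 0.095
brick c [ 0.6294 -0.0256] corners [[0.589, 0.041], [0.683, 0.032], [0.67, -0.093], [0.576, -0.083]] 0.095 0.125
[ 19  14 147] [ 40  10 149] [ 87  20 114] [ 13 146 112]
[[0.721, 0.44], [0.713, 0.163], [0.419, 0.169], [0.428, 0.442]]
[[0.697, -0.219], [0.404, -0.204]] [[0.738, 0.073], [0.733, -0.008], [0.729, -0.15]]
```

View pics/crop.png

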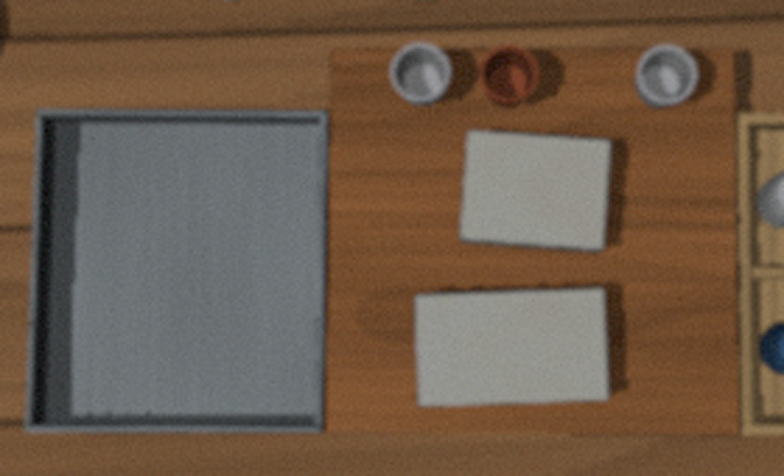

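The crop shows the stand turned by about -0.025 rad, and its tub edge is at y≈0.165. The long brick is straight and the short one is turned about -0.1. Now I turn the gripper so its fingers span x, and go behind the long brick.

```bash
python3 -m handwheel '{"dp":[[0,0,0],[0,0,0],[0,0,0],[0,0,0],[0,0,0],[0,0,0],[0,0,0],[0,0,0]],"dr":[[0,0,-0.14],[0,0,-0.14],[0,0,-0.14],[0,0,-0.14],[0,0,-0.14],[0,0,-0.14],[0,0,-0.14],[0,0,-0.13]],"grip":[0.06,0.06,0.06,0.06,0.06,0.06,0.06,0.06]}' 40
python3 -m handwheel '{"dp":[[0.04,0.023,0],[0.04,0.023,0],[0.04,0.023,0],[0.04,0.023,0],[0.04,0.023,0],[0.04,0.023,0],[0.04,0.023,0],[0.04,0.023,0],[0.04,0.023,0],[0.036,0.023,0],[0,0,0],[0,0,0]],"dr":[[0,0,0],[0,0,0],[0,0,0],[0,0,0],[0,0,0],[0,0,0],[0,0,0],[0,0,0],[0,0,0],[0,0,0],[0,0,0],[0,0,0]],"grip":[0.06,0.06,0.06,0.06,0.06,0.06,0.06,0.06,0.06,0.06,0.06,0.06]}'; python3 -c "
from h import *
q=env.observe()['eef_rot'];print(q,2*np.arctan2(q[1],q[0]))"
```

```text
clock: 0.95
position: [0.2437, -0.5206, 0.2047]
eef_rot: [0.713, 0.701, 0.0, -0.0]
force: [-0.0, -0.2, 0.0]
width: 0.0601
grasp_force: 0.0
clock: 2.15
position: [0.4828, -0.1294, 0.2048]
eef_rot: [0.714, 0.7, -0.001, -0.0]
force: [-0.6, -0.8, 0.6]
width: 0.0601
grasp_force: 0.0
[ 7.14232921e-01  6.99907866e-01 -5.00774740e-04 -2.49500738e-04] 1.550537289439483
```

```bash
python3 -m handwheel '{"dp":[[0,0.003,0.035],[0,0,0.035],[0,0,0.035],[0,0,0.035],[0,0,0],[0.01,0,0],[0.01,0,0],[0.01,0,0],[0.01,0,0],[0.01,0,0],[0.01,0,0],[0.01,0,0],[0.01,0,0],[0.01,0,0],[0.01,0,0],[0,0,0]],"dr":[[0,0,0],[0,0,0],[0,0,0],[0,0,0],[0,0,0],[0,0,0],[0,0,0],[0,0,0],[0,0,0],[0,0,0],[0,0,0],[0,0,0],[0,0,0],[0,0,0],[0,0,0],[0,0,0]],"grip":[0.06,0.06,0.06,0.06,0.06,0.06,0.06,0.06,0.06,0.06,0.06,0.06,0.06,0.06,0.06,0.06]}'
python3 - <<'E'
from h import *
print(env.observe()['force'])
cv2.imwrite("pics/s1.png",vision.get_image("side"))
bricks()
E
```

```text
clock: 3.75
position: [0.4908, -0.0328, 0.0676]
eef_rot: [0.714, 0.7, -0.0, 0.005]
force: [0.4, -9.1, 3.8]
width: 0.0601
grasp_force: 4.8
[ 0.40350924 -9.10878446  3.78594464]
brick c [0.4929 0.0899] corners [[0.542, 0.144], [0.538, 0.034], [0.444, 0.036], [0.447, 0.146]] 0.11 0.094
brick c [ 0.6293 -0.0259] corners [[0.589, 0.041], [0.683, 0.031], [0.67, -0.094], [0.576, -0.083]] 0.095 0.126
```

View pics/s1.png

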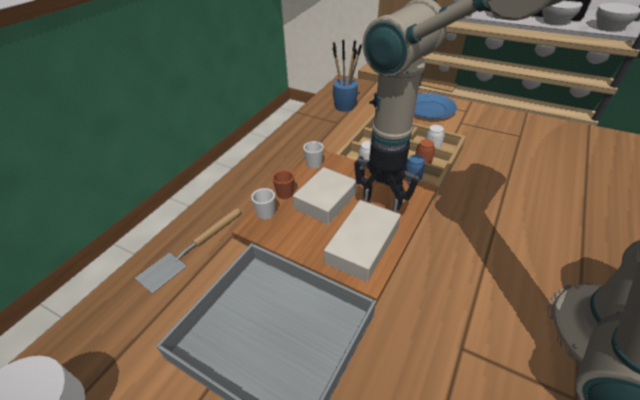

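The long brick slides squarely, with its leading edge near y≈0.146. Next I raise the tool a little for clearance and push it to the tipping point.

```bash
python3 -m handwheel '{"dp":[[0.01,0,-0.005],[0.01,0,-0.005],[0.01,0,-0.005],[0.01,0,0],[0.01,0,0],[0.01,0,0],[0.01,0,0],[0.01,0,0],[0.01,0,0],[0.01,0,0],[0.01,0,0],[0.005,0,0],[0.005,0,0],[0.005,0,0],[0,0,0],[0,0,0]],"dr":[[0,0,0],[0,0,0],[0,0,0],[0,0,0],[0,0,0],[0,0,0],[0,0,0],[0,0,0],[0,0,0],[0,0,0],[0,0,0],[0,0,0],[0,0,0],[0,0,0],[0,0,0],[0,0,0]],"grip":[0.06,0.06,0.06,0.06,0.06,0.06,0.06,0.06,0.06,0.06,0.06,0.06,0.06,0.06,0.06,0.06]}'
python3 - <<'E'
from h import *
cv2.imwrite("pics/s2.png",vision.get_image("side"))
E
```

```text
clock: 5.45
position: [0.491, 0.0946, 0.0801]
eef_rot: [0.715, 0.699, -0.0, 0.0]
force: [0.5, -0.3, 0.0]
width: 0.06
grasp_force: 0.0
```

View pics/s2.png

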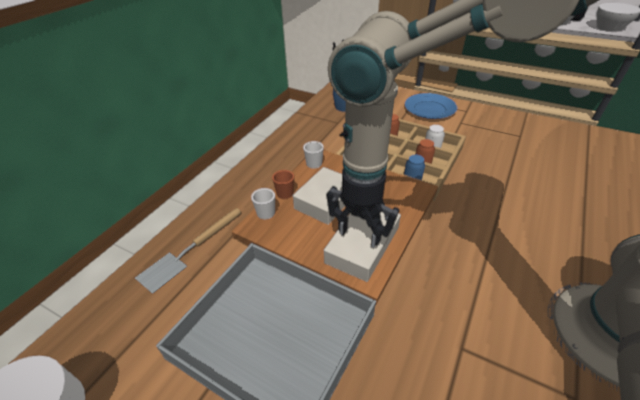

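The fingers seem to have slid over the brick without pushing it, so I check from above and at larger scale.

```bash
python3 - <<'E'
from h import *
s=env.observe();print(s['position'],s['force'],s['width'])
im=vision.get_image("side")
c=vision.camera_info("side");f=200/np.tan(np.radians(c["vertical_fov"]/2));K=np.array([[f,0,c["cx"]],[0,f,c["cy"]],[0,0,1]])
W=np.linalg.inv(c["T"]);p=s['position']
for dx in(-.03,0,.03):
  q=W@np.r_[p+[dx,0,0],1]; u=cv2.projectPoints(q[:3].reshape(1,1,3),np.zeros(3),np.zeros(3),K,c["dist_coeffs"])[0].ravel(); print(u)
a=cv2.resize(im[170:310,240:440],None,fx=3.5,fy=3.5,interpolation=2)
t=bricks(); b=cv2.resize(t[150:290,260:420],None,fx=3.5,fy=3.5,interpolation=2)
cv2.imwrite("pics/c3.png",cv2.resize(np.hstack([a,b]),None,fx=.63,fy=.63))
E
```

```text
[0.49100136 0.09445033 0.08008296] [-0.30396566  0.88298466 -0.33907216] 0.0601171506375687
[371.30396852 253.38559996]
[357.75083081 248.2030883 ]
[344.57441403 243.16643974]
brick c [ 0.6297 -0.026 ] corners [[0.589, 0.041], [0.684, 0.031], [0.67, -0.094], [0.576, -0.083]] 0.095 0.126
```

View pics/c3.png

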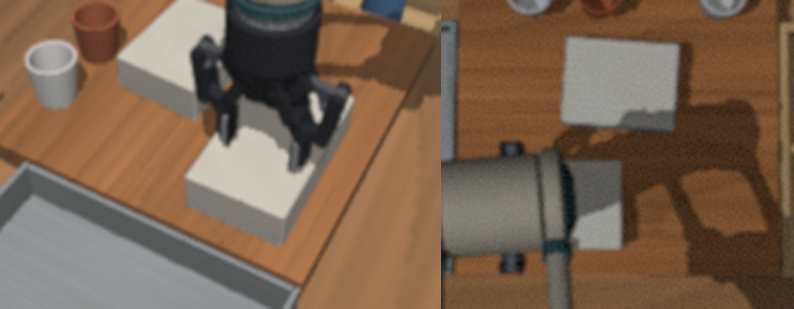

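The fingertips (about 375,245) ride on the brick's top, because the spread fingers stand too high. The brick hasn't moved, and its trailing end is at about y=-0.024. I go back behind it, narrow the fingers and push lower.

```bash
python3 -m handwheel '{"dp":[[0,0,-0.03],[-0.04,0,0],[-0.04,0,0],[-0.04,0,0],[-0.035,0,0],[0,0,0],[0,0,0.023],[0,0,0.025],[0,0,0],[0,0,0]],"dr":[[0,0,0],[0,0,0],[0,0,0],[0,0,0],[0,0,0],[0,0,0],[0,0,0],[0,0,0],[0,0,0],[0,0,0]],"grip":[0.06,0.03,0.03,0.03,0.03,0.03,0.03,0.03,0.03,0.03]}'
python3 -m handwheel '{"dp":[[0.01,0,0],[0.01,0,0],[0.01,0,0],[0.01,0,0],[0.01,0,0],[0.01,0,0],[0.01,0,0],[0.01,0,0],[0.01,0,0],[0,0,0]],"dr":[[0,0,0],[0,0,0],[0,0,0],[0,0,0],[0,0,0],[0,0,0],[0,0,0],[0,0,0],[0,0,0],[0,0,0]],"grip":[0.03,0.03,0.03,0.03,0.03,0.03,0.03,0.03,0.03,0.03]}'
python3 - <<'E'
from h import *
bricks()
E
```

```text
clock: 6.6
position: [0.4873, -0.0599, 0.0621]
eef_rot: [0.715, 0.699, -0.0, -0.0]
force: [0.4, -0.9, 0.8]
width: 0.0302
grasp_force: 0.0
clock: 7.6
position: [0.4905, 0.0284, 0.0632]
eef_rot: [0.714, 0.7, -0.001, 0.003]
force: [0.4, -7.4, 1.1]
width: 0.0302
grasp_force: 3.8
brick c [0.4951 0.1634] corners [[0.544, 0.209], [0.541, 0.116], [0.447, 0.118], [0.449, 0.21]] 0.093 0.094
brick c [ 0.6294 -0.0258] corners [[0.589, 0.042], [0.683, 0.032], [0.67, -0.094], [0.576, -0.083]] 0.095 0.126
```

```bash
python3 -m handwheel '{"dp":[[0.01,0,0],[0.01,0,-0.005],[0.01,0,-0.005],[0.005,0,0],[0.005,0,0],[0.005,0,0],[0.005,0,0],[0.005,0,0],[0,0,0],[0,0,0]],"dr":[[0,0,0],[0,0,0],[0,0,0],[0,0,0],[0,0,0],[0,0,0],[0,0,0],[0,0,0],[0,0,0],[0,0,0]],"grip":[0.03,0.03,0.03,0.03,0.03,0.03,0.03,0.03,0.03,0.03]}'
python3 - <<'E'
from h import *
cv2.imwrite("pics/s4.png",vision.get_image("side")[150:400,150:470])
E
```

```text
clock: 8.65
position: [0.4922, 0.0827, 0.0743]
eef_rot: [0.714, 0.7, -0.0, 0.003]
force: [0.1, -7.8, 9.2]
width: 0.03
grasp_force: 5.0
```

View pics/s4.png

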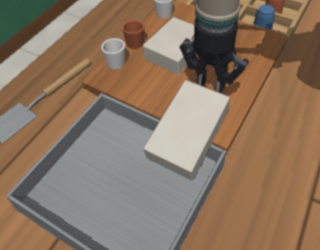

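It has tipped: the leading end is down in the tub (crop 180,170) and it leans on the edge. I push on.

```bash
python3 -m handwheel '{"dp":[[0.008,0,0],[0.008,0,0],[0.008,0,0],[0.008,0,0.002],[0.008,0,0.002],[0.008,0,0.002],[0.008,0,0.002],[0,0,0]],"dr":[[0,0,0],[0,0,0],[0,0,0],[0,0,0],[0,0,0],[0,0,0],[0,0,0],[0,0,0]],"grip":[0.03,0.03,0.03,0.03,0.03,0.03,0.03,0.03]}'
python3 -m handwheel '{"dp":[[0.008,0,0.001],[0.008,0,0],[0.008,0,0],[0.008,0,0],[0.005,0,0],[0,0,0]],"dr":[[0,0,0],[0,0,0],[0,0,0],[0,0,0],[0,0,0],[0,0,0]],"grip":[0.03,0.03,0.03,0.03,0.03,0.03]}'
python3 - <<'E'
from h import *
cv2.imwrite("pics/s5.png",vision.get_image("side")[150:400,150:470])
E
```

```text
clock: 9.5
position: [0.4909, 0.1404, 0.0639]
eef_rot: [0.714, 0.7, -0.002, 0.0]
force: [-1.0, -4.2, -1.5]
width: 0.0299
grasp_force: 1.8
clock: 10.1
position: [0.4913, 0.1764, 0.0627]
eef_rot: [0.714, 0.7, -0.002, 0.001]
force: [-1.0, -6.4, -2.3]
width: 0.0303
grasp_force: 2.7
```

View pics/s5.png

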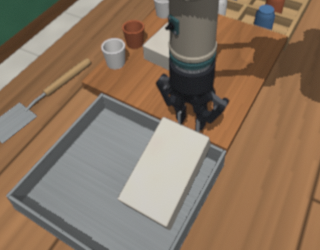

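Its trailing end is almost off the wall. I push a little more.

```bash
python3 -m handwheel '{"dp":[[0.006,0,0],[0.006,0,0],[0.006,0,0],[0.004,0,0],[0,0,0],[0,0,0]],"dr":[[0,0,0],[0,0,0],[0,0,0],[0,0,0],[0,0,0],[0,0,0]],"grip":[0.03,0.03,0.03,0.03,0.03,0.03]}'
python3 - <<'E'
from h import *
im=vision.get_image("side")
h=cv2.cvtColor(im,cv2.COLOR_BGR2HSV); m=cv2.inRange(h,(0,0,150),(60,60,255)); m[:250]=0; m[:,:200]=0;m[:,420:]=0
for c in cv2.findContours(m,0,1)[0]:
  if cv2.contourArea(c)>800:
    b=cv2.approxPolyDP(c,6,True).reshape(-1,2); print(b.tolist())
    for z in (.051,.09):
        print(z,ray("side",b,z).round(3).tolist())
bricks(.051)
E
```

```text
clock: 10.75
position: [0.4934, 0.2001, 0.0633]
eef_rot: [0.715, 0.699, 0.0, 0.0]
force: [-0.1, 0.5, -0.7]
width: 0.0298
grasp_force: 0.0
[[317, 280], [266, 349], [313, 377], [358, 300]]
0.051 [[0.539, 0.185], [0.549, 0.352], [0.454, 0.355], [0.447, 0.189]]
0.09 [[0.525, 0.209], [0.534, 0.365], [0.445, 0.369], [0.439, 0.213]]
brick c [ 0.6352 -0.028 ] corners [[0.592, 0.042], [0.691, 0.032], [0.678, -0.098], [0.579, -0.087]] 0.099 0.131
```

The long brick is down flat: at top height 0.051 its face measures 167x93 mm, spanning y 0.185–0.355 and x 0.45–0.55. Now behind the short brick.

```bash
python3 -m handwheel '{"dp":[[0,0,-0.05],[0,0,-0.05],[-0.036,0.0154,0],[-0.036,0.0154,0],[-0.036,0.0154,0],[-0.036,0.0154,0],[-0.036,0.0154,0],[-0.036,0.0154,0],[-0.036,0.0154,0],[-0.036,0.0154,0],[-0.037,0.0154,0],[0,0,0],[0,0,0]],"dr":[[0,0,0],[0,0,0],[0,0,0],[0,0,0],[0,0,0],[0,0,0],[0,0,0],[0,0,0],[0,0,0],[0,0,0],[0,0,0],[0,0,0],[0,0,0]],"grip":[0.03,0.03,0.03,0.03,0.03,0.03,0.03,0.03,0.03,0.03,0.03,0.03,0.03]}'
python3 - <<'E'
from h import *
q=env.observe()['eef_rot'];print(2*np.arctan2(q[1],q[0])-np.pi/2)
E
```

```text
clock: 12.15
position: [0.6242, -0.1293, 0.1625]
eef_rot: [0.716, 0.698, -0.0, -0.001]
force: [-0.9, -0.2, 0.1]
width: 0.0303
grasp_force: 0.0
-0.025213650741449767
```

```bash
python3 -m handwheel '{"dp":[[0,0,0.035],[0,0,0.035],[0,0,0.03],[0,0,0],[0.01,0,0],[0.01,0,0],[0.01,0,0],[0.01,0,0],[0.01,0,0],[0.01,0,0],[0.01,0,0],[0.01,0,0],[0.01,0,0],[0.01,0,0],[0,0,0]],"dr":[[0,0,0],[0,0,0],[0,0,0],[0,0,0],[0,0,0],[0,0,0],[0,0,0],[0,0,0],[0,0,0],[0,0,0],[0,0,0],[0,0,0],[0,0,0],[0,0,0],[0,0,0]],"grip":[0.03,0.03,0.03,0.03,0.03,0.03,0.03,0.03,0.03,0.03,0.03,0.03,0.03,0.03,0.03]}'
python3 - <<'E'
from h import *
im=vision.get_image("side")
h=cv2.cvtColor(im,cv2.COLOR_BGR2HSV); m=cv2.inRange(h,(0,0,150),(60,60,255)); m[:150]=0; m[:,:285]=0;m[:,420:]=0; m[255:]=0
for c in cv2.findContours(m,0,1)[0]:
  if cv2.contourArea(c)>600:
    b=cv2.approxPolyDP(c,4,True).reshape(-1,2); print(b.tolist(),ray("side",b,.1).round(3).tolist())
bricks()
E
```

```text
clock: 13.65
position: [0.6282, -0.0293, 0.0654]
eef_rot: [0.714, 0.7, -0.0, 0.003]
force: [-0.3, -4.9, 0.4]
width: 0.0296
grasp_force: 2.4
[[307, 185], [285, 209], [285, 221], [317, 233], [343, 197]] [[0.672, -0.014], [0.675, 0.08], [0.655, 0.112], [0.577, 0.111], [0.577, -0.014]]
brick c [0.4969 0.2617] corners [[0.545, 0.341], [0.54, 0.181], [0.449, 0.183], [0.454, 0.341]] 0.16 0.092
brick c [0.6269 0.0764] corners [[0.675, 0.108], [0.673, 0.042], [0.579, 0.045], [0.581, 0.11]] 0.066 0.094
```

The short brick is now square (x 0.577–0.677, leading edge 0.111). I continue to tipping.

```bash
python3 -m handwheel '{"dp":[[0.01,0,0],[0.01,0,0],[0.01,0,0],[0.01,0,0],[0.01,0,0],[0.01,0,0],[0.01,0,0],[0.01,0,-0.003],[0.01,0,-0.003],[0.01,0,-0.003],[0.005,0,-0.003],[0.005,0,0],[0.005,0,0],[0.005,0,0],[0.005,0,0],[0,0,0]],"dr":[[0,0,0],[0,0,0],[0,0,0],[0,0,0],[0,0,0],[0,0,0],[0,0,0],[0,0,0],[0,0,0],[0,0,0],[0,0,0],[0,0,0],[0,0,0],[0,0,0],[0,0,0],[0,0,0]],"grip":[0.03,0.03,0.03,0.03,0.03,0.03,0.03,0.03,0.03,0.03,0.03,0.03,0.03,0.03,0.03,0.03]}'
python3 - <<'E'
from h import *
cv2.imwrite("pics/s6.png",vision.get_image("side")[150:400,150:470])
E
```

```text
clock: 15.35
position: [0.6308, 0.0969, 0.0776]
eef_rot: [0.715, 0.699, 0.001, 0.001]
force: [0.2, 0.0, 0.7]
width: 0.0297
grasp_force: 0.0
```

View pics/s6.png

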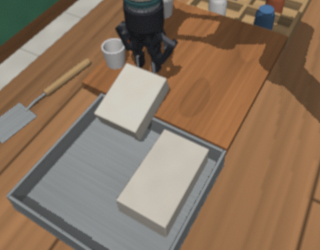

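The short brick has tipped, its leading end inside the tub, well apart from the long one, and the cup is untouched. I push it on.

```bash
python3 -m handwheel '{"dp":[[0.008,0,0],[0.008,0,0],[0.008,0,0],[0.008,0,0.003],[0.008,0,0.003],[0.008,0,0.003],[0.008,0,0.003],[0.008,0,0.002],[0.008,0,0],[0.008,0,0],[0.006,0,0],[0.006,0,0],[0.006,0,0],[0.006,0,0],[0,0,0],[0,0,0]],"dr":[[0,0,0],[0,0,0],[0,0,0],[0,0,0],[0,0,0],[0,0,0],[0,0,0],[0,0,0],[0,0,0],[0,0,0],[0,0,0],[0,0,0],[0,0,0],[0,0,0],[0,0,0],[0,0,0]],"grip":[0.03,0.03,0.03,0.03,0.03,0.03,0.03,0.03,0.03,0.03,0.03,0.03,0.03,0.03,0.03,0.03]}'
python3 -m handwheel '{"dp":[[0,0,-0.05],[0,0,-0.05],[-0.04,0,0],[-0.04,0,0],[-0.04,0,0],[-0.04,0,0],[-0.04,0,0],[0,0,0],[0,0,0]],"dr":[[0,0,0],[0,0,0],[0,0,0],[0,0,0],[0,0,0],[0,0,0],[0,0,0],[0,0,0],[0,0,0]],"grip":[0.03,0.03,0.03,0.03,0.03,0.03,0.03,0.03,0.03]}'
python3 - <<'E'
from h import *
im=vision.get_image("side");cv2.imwrite("pics/s7.png",im[150:400,150:470])
h=cv2.cvtColor(im,cv2.COLOR_BGR2HSV); m=cv2.inRange(h,(0,0,150),(60,60,255)); m[:225]=0; m[:,:200]=0;m[:,420:]=0
for c in cv2.findContours(m,0,1)[0]:
  if cv2.contourArea(c)>800: print(ray("side",cv2.approxPolyDP(c,6,True),.051).round(3).tolist())
bricks(.051)
E
```

```text
clock: 17.0
position: [0.6318, 0.1974, 0.0606]
eef_rot: [0.715, 0.7, -0.003, 0.002]
force: [1.3, -9.6, 1.7]
width: 0.0301
grasp_force: 4.2
clock: 17.9
position: [0.6274, 0.0009, 0.1605]
eef_rot: [0.716, 0.698, 0.0, -0.001]
force: [-0.2, 1.1, 0.6]
width: 0.0296
grasp_force: 0.0
[[0.54, 0.186], [0.549, 0.352], [0.454, 0.355], [0.447, 0.189]]
[[0.677, 0.181], [0.677, 0.306], [0.581, 0.304], [0.58, 0.181]]
brick c [0.4975 0.2707] corners [[0.548, 0.353], [0.543, 0.187], [0.447, 0.189], [0.452, 0.353]] 0.166 0.095
brick c [0.6309 0.2431] corners [[0.585, 0.306], [0.68, 0.305], [0.676, 0.18], [0.582, 0.181]] 0.095 0.126
```

View pics/s7.png

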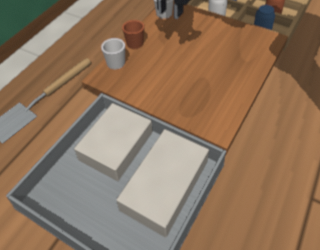

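Both bricks lie side by side on the tub's floor. The two views agree at top height 0.051 with full face sizes, so both are flat. I check the cups and hand in.

```bash
python3 - <<'E'
from h import *
from workcell import job
a=cv2.imread("pics/top0.png"); b=vision.get_image("top")
for x in(300,332,388):
    t=a[133:161,x-14:x+15]; r=cv2.matchTemplate(b[123:171,x-24:x+25],t,cv2.TM_CCOEFF_NORMED); _,v,_,l=cv2.minMaxLoc(r); print(x,np.array(l)-10,round(v,2))
print(job.job_done())
E
```

```text
300 [-1  0] 0.33
332 [ -7 -10] 0.13
388 [0 0] 0.78
the job is handed in; nothing more can be done
None
```

The job is handed in: both bricks measured flat and side by side on the tub floor, long one first. The last check put cup0 in place; the arm or its shadow probably spoiled the match for the other two, though both looked upright and in place in the last side view. No verdict came back.

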